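# Hang the specimen holder and lock its push rivet

### The arm

A 6-joint arm with a two-finger parallel gripper is mounted at the origin on the work surface. World frame = base frame: x ahead of the robot, y to its left, z up, the work surface at z = 0. Lengths are in m, angles in rad, forces in N, time in s.
With the tool pointing down it reaches from about 0.375 to 0.975 m from the base axis. Payload 3.8 kg.
Tool frame: the origin (TCP) lies midway between the tips of the shut fingers; the grasp point (between the pads) lies 19 mm behind it; y points along the fingers, x is the direction in which the jaws open and shut, and the axes are right-handed (so a half turn about y gives the same grasp; the last joint's range is limited). The gripper opens to 85 mm and grips with 20 to 120 N. Pads are 22 mm wide; open, the fingers measure 114 mm over their backs; the gripper's body (76 mm by 85 mm) begins 54 mm behind the grasp point. The pads swing forward as they close: fully open they stand 13 mm farther back than shut.
Start: joints at [-1.252, 0.264, 1.604, -0, 1.274, -0.037], TCP at [0.235, -0.633, 0.231] pointing down, gripper open.
Joint ranges: [-2.63, 2.63], [-0.94, 2.18], [0.31, 2.57], [-1.31, 4.45], [0, 2.66], [-2.55, 2.55]. Speed limits (rad/s): [2.57, 2.57, 3.14, 3.14, 3.14, 3.14].

### API

Orientations are given as a unit quaternion [w, x, y, z].
In Python, from cell import ctrl, fingers, planner, capture, order gives the robot as it stands. Calls block until the motion is done:
- ctrl.move_to(position, orientation): joint-space move of the TCP to a pose.
- ctrl.line_to(position, ori=None, vel=0.15): straight line of the TCP; ori=None keeps the orientation; vel is the mean speed in m/s.
- ctrl.goto_joints(angles): joint-space move.
- fingers.open_gripper() and fingers.grasp(squeeze=None): open the fingers fully, or close them until they stop; squeeze is the grip in N (None keeps the last).
- ctrl.pause(seconds).
- planner.inverse_kinematics(position, orientation): joint angles nearest the present ones, or None.
- ctrl.get_obs(): the state.
- capture(name): name is "scene" or "top" or "wrist"; returns a dict with "img" (480x640x3 uint8, red, green, blue), "intrinsics" (3x3 intrinsics, pixels), "eye" and "orientation" of the camera in the world. Camera axes: x right, y down, z forward; pixel columns grow to the right and rows downward; lengths in m; the calibration is good to about 2 mm. The wrist camera is an equidistant fisheye: a pixel r from the principal point sees the ray r / f radians off the axis. A picture is of the moment at which its call begins. There is no depth.
A pose or a line that the arm cannot do raises ctrl.MotionError and nothing moves.
- order.sign_off(): hands the job in, once; it reports no verdict.
The state is a dict: "clock": time; "joint_pos": joint angles; "joint_vel": joint speeds; "joint_torque": joint torques, N m; "ee_pos": TCP position; "tool_rot": TCP orientation; "ft_force": force on the tool from outside, world axes, zero at the start; "ft_torque": the same for the moment, N m; "gripper_width": opening from 0.0 (shut) to 1.0 (fully open).
Only numpy, scipy, OpenCV 4.12 (cv2) and the standard library are available. Lean on these libraries where they do the work, as an engineer would, in place of code of your own. Each camera call takes 0.05 s, during which the arm holds its last target. There are 200 camera calls.

### The job

Hang the snail-shell specimen holder on the small pegboard display stand: without dropping it, lower it so that its two holes go over the two upright pins together and its top flange lies fully home on the ledge, with the tray hanging on the pegboard side. Then lock it by pushing the raised centre pin of its plastic push rivet down flush with the rivet's head. Let go and leave the other exhibits where they are.

Things in the scene. Friction and masses are not known exactly. Their poses are not given: they have to be found in the camera images.
- header (a point): Centre of the wooden header block on top of the loose specimen holder, the part to grip: 10 mm thick (along x), 60 mm wide (y), 44 mm tall (z). Axes are the holder's: +x towards its tray, z up. At the start it is 142 mm above the table, the holder standing upright on its tray. The flange's top face is 22 mm below this point, the back face of the back plate 4 mm behind (-x of) it.
- holder: The loose grey plastic holder, about 0.25 kg, 110 mm wide. Origin: table level below the back face of its 4 mm back plate; +x towards the tray (62 mm deep, 22 mm high, with a fixed brown snail shell 70 mm high). Top flange: 5 mm thick, underside at z = 115 mm, from the back plate to x = -56 mm; below it only the rivet's 8 mm long, 8 mm thick shank at x = -38 mm.
- hole_left (a point): Centre of the through hole (12 mm diameter) at the flange's +y end, at the level of the flange's underside: 42 mm behind (-x), 40 mm to +y and 27 mm below the header point. Axes of the holder.
- hole_right (a point): The same for the hole at the holder's -y end, 80 mm from the other hole.
- rivet_head (a point): Centre of the top face of the white push rivet's round head (18 mm diameter, 3 mm thick) on the flange midway between the holes, 42 mm behind and 19 mm below the header point. Its 8 mm centre pin stands 7 mm above this face at the start, flush with it when fully pushed. The header's nearest face is 37 mm from the rivet's axis and rises 41 mm above the head.
- rivet_pin (a joint): How far the rivet's centre pin has been pushed down, in m: 0 raised 7 mm, 0.007 flush with the head. It needs about 5 N and stays where it is left.
- stand: Fixed table stand, origin at table level. Wood base 150 x 170 mm, 12 mm thick; upright white pegboard panel, 170 mm wide, front face towards +x, 30 mm ahead of the origin. Aluminium ledge, top at 140 mm, from that face 64 mm back (-x), 150 mm wide, with two pins and between them a 16 mm hole for the rivet's shank. The holder hangs with its axes along the stand's, back plate 2 mm before the panel.
- pin_left (a point): Foot of the stand's pin at +y, on the ledge's top face: 8 mm diameter, 22 mm tall with a tapered tip; 6 mm behind (-x) and 40 mm to +y of the stand's origin, 140 mm above the table. Takes hole_left.
- pin_right (a point): The same for the pin at -y, 80 mm from the other. Takes hole_right.
- case: Bystander: loose open grey specimen case 90 x 120 x 35 mm with two small shells, origin at the centre of its underside.
- figure: Bystander: loose snail figure on a round dark 100 mm base, about 90 mm tall, origin at the centre of its underside.
- magnifier: Bystander: loose magnifying glass lying flat, 80 mm lens ring with an 85 mm handle towards its -x, origin at the centre of the ring's underside.
There are look-alikes about, which are no part of the job. Leave any green or purple look-alike of the stand alone.

How it is judged:
On the way, in this order (a step that is already met when the one before it is completed fails the run):
1. the holder hangs with both holes over their pins and its flange down on the ledge (horizontal distance between hole_left and pin_left below 0.004 m and horizontal distance between hole_right and pin_right below 0.004 m and z of each of hole_left, hole_right in the frame of stand below 0.144 m), for 0.2 s.
2. the rivet's centre pin is pushed flush (value of joint rivet_pin above 0.0055 m), for 0.1 s.
At the end, for the whole second after the job is handed in: The holder hangs at rest and upright (within 0.1 rad) with each hole over its own pin (centres within 4 mm) and the flange within 4 mm of the ledge; the rivet's centre pin is pushed at least 5.5 of its 7 mm (all of step 1 and z of each of hole_left, hole_right in the frame of stand above 0.135 m and angle between header's own z axis and vertical below 0.1 rad and linear speed of holder below 0.02 m/s and value of joint rivet_pin above 0.0055 m); the robot touches nothing.
It fails at once if the holder is dropped (falls faster than 0.7 m/s out of the fingers) (linear speed of holder above 0.7 m/s and contact force between the fingers and holder below 0.1 N).
It fails at once if another exhibit is moved more than 30 mm (distance of any of case, figure, magnifier from where it was at the start of the episode above 0.03 m).
It also fails if it takes over 51 s, if anything falls off the work surface, if the arm or the gripper's body presses on something with over 40 N, if the wrist force passes 120 N, or if a joint passes its speed limit or range.

## Working session

There is one attempt and no reset: what is moved stays moved. The work goes in short steps, each a Python script; the robot and the scene stay as the last script left them, time stands still between calls to the robot, and variables do not carry over. Pictures are saved under pics/ and viewed, about 8 in all and at most 12, crops included, and the job is handed in when it is done.

```bash
mkdir -p pics; ls; python3 - <<'E'
from cell import ctrl,capture
import cv2,numpy as np
for n in("scene","top"):
    c=capture(n);cv2.imwrite(f"pics/{n}0.png",c["img"][:,:,::-1]);print(n,c["intrinsics"],c["eye"],c["orientation"])
print(ctrl.get_obs())
E
```

```text
pics
scene [[524.32269068   0.         317.63649547]
 [  0.         524.32269068 240.53245522]
 [  0.           0.           1.        ]] [1.02913797 0.7771854  0.76680846] [-0.14202584  0.26654526  0.84662283 -0.43819181]
top [[618.71026604   0.         315.08274637]
 [  0.         618.71026604 244.16425238]
 [  0.           0.           1.        ]] [0.43554387 0.01272068 1.35097424] [-0.02258193  0.70780822 -0.70559694  0.02511052]
{'clock': 0.1, 'joint_pos': array([-1.25191615e+00,  2.64705632e-01,  1.60526835e+00, -1.38963746e-05,
        1.27369859e+00, -3.69091410e-02]), 'joint_vel': array([ 0.0010936 , -0.00156464, -0.00219134,  0.00076075, -0.00041633,
        0.00105997]), 'joint_torque': array([ 1.13929404e-03, -5.16706216e+01, -3.68589056e+01,  4.79415871e-05,
        6.29158181e-03, -1.23350392e-05]), 'ee_pos': array([ 0.23489936, -0.6320889 ,  0.23005108]), 'tool_rot': array([ 0.58102665, -0.58015065,  0.4042196 , -0.40303818]), 'ft_force': array([0.215422  , 0.33739503, 0.13443098]), 'ft_torque': array([-0.01871779,  0.00635082, -0.02253507]), 'gripper_width': 1.002704776704838}
```

View pics/scene0.png

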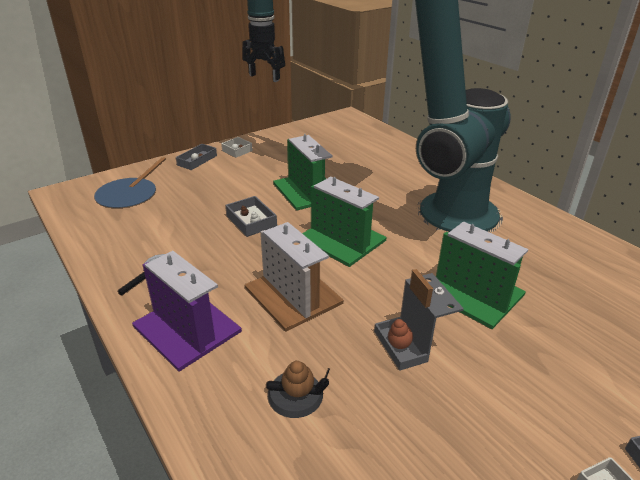

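View pics/top0.png

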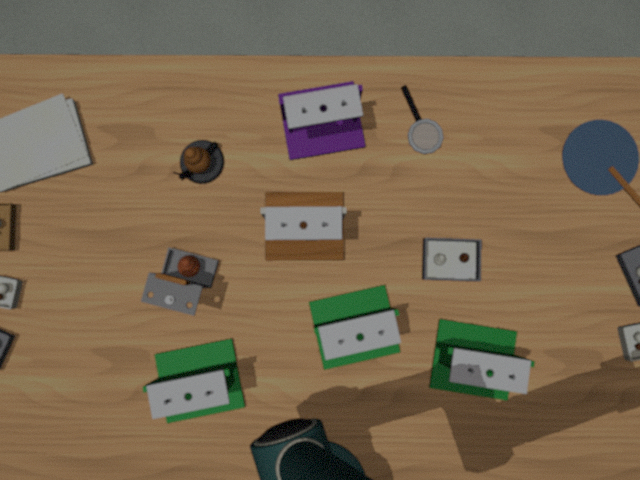

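Top view: the holder's rivet is at about (169,300), with holes near (149,293) and (190,305). The real stand's ledge is centred near (303,224), with pins near (283,225) and (325,225) and the pegboard towards +x. Next I'll get rough poses and look at the wrist camera mount.

```bash
cat > h.py <<'E'
from cell import ctrl,fingers,planner,capture,order
import cv2,numpy as np
from scipy.spatial.transform import Rotation as R
def rot(q): return R.from_quat(np.roll(q,-1))
def down(psi):
    c,s=np.cos(psi),np.sin(psi)
    return np.roll(R.from_matrix(np.array([[c,s,0],[0,0,-1],[-s,c,0]]).T).as_quat(),1)
def onplane(c,px,z,fish):
    K=c["intrinsics"];x=(np.array(px,float)-K[:2,2])/[K[0,0],K[1,1]]
    if fish:
        r=np.linalg.norm(x);d=np.array([*(x/max(r,1e-9)*np.sin(r)),np.cos(r)])
    else: d=np.array([*x,1])
    d=rot(c["orientation"]).apply(d);e=np.array(c["eye"])
    return e+d*(z-e[2])/d[2]
def project(c,p,fish=True):
    K=c["intrinsics"];v=rot(c["orientation"]).inv().apply(np.array(p)-c["eye"])
    x=v[:2]/v[2]
    if fish:
        r=np.linalg.norm(x);x=x/r*np.arctan2(np.linalg.norm(v[:2]),v[2])
    return K[:2,2]+x*[K[0,0],K[1,1]]
def save(c,n): cv2.imwrite(f"pics/{n}.png",c["img"][:,:,::-1])
E
python3 - <<'E'
from h import *
np.set_printoptions(precision=4,suppress=True)
c=capture("top")
for n,px,z in(("rivet",(169,300),.127),("hl",(149,293),.12),("hr",(190,305),.12),("pl",(283,225),.155),("pr",(325,225),.155),("fig",(201,162),.0),):print(n,onplane(c,px,z,False))
w=capture("wrist");o=ctrl.get_obs();T=rot(o["tool_rot"])
print(w["intrinsics"],T.inv().apply(w["eye"]-o["ee_pos"]));print((T.inv()*rot(w["orientation"])).as_matrix())
im=cv2.cvtColor(c["img"],cv2.COLOR_RGB2BGR)
cv2.imwrite("pics/topcrop.png",cv2.resize(im[190:330,130:370],None,fx=3.3,fy=3.3,interpolation=cv2.INTER_CUBIC))
E
```

```text
rivet [0.4071 0.2958 0.127 ]
hl [0.4207 0.3373 0.12  ]
hr [0.3972 0.2557 0.12  ]
pl [0.5534 0.071  0.155 ]
pr [ 0.5537 -0.0106  0.155 ]
fig [0.7077 0.2603 0.    ]
[[371.6483   0.     316.0576]
 [  0.     371.6483 241.0218]
 [  0.       0.       1.    ]] [ 0.0002 -0.1415  0.0678]
[[ 1.     -0.0006 -0.0007]
 [ 0.0005 -0.2638  0.9646]
 [-0.0008 -0.9646 -0.2638]]
```

View pics/topcrop.png

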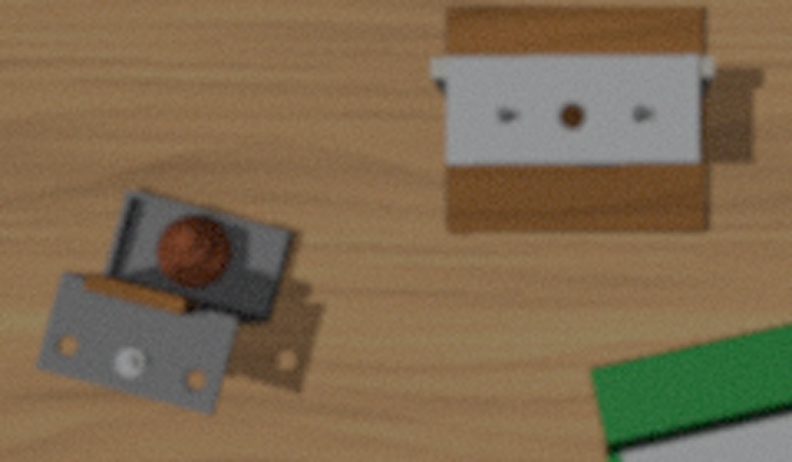

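The crop confirms it: the holder's holes are at about (150.6,294.5) and (189.7,305.2), so yaw is about -16°. The stand's ledge hole is at about (303.3,225.2), with its panel ears on the +x side. I'll take the same wrist view centred over the hole midpoint on the holder and over the pin midpoint on the stand, so calibration errors cancel.

```bash
python3 - <<'E'
from h import *
np.set_printoptions(precision=4,suppress=True)
c=capture("top")
a=onplane(c,(150.6,294.5),.12,False);b=onplane(c,(189.7,305.2),.12,False);s=onplane(c,(303.3,225.2),.14,False)
d=(a-b)[:2];psi=np.arctan2(-d[0],d[1]);m=(a+b)/2
print(a,b,np.linalg.norm(d),psi,s)
for off in(0,np.pi):
    print(planner.inverse_kinematics([*m[:2],.25],down(psi+off)),planner.inverse_kinematics([*s[:2],.27],down(off)))
# choose
ok=[]
for off in(0,np.pi):
    j=planner.inverse_kinematics([*s[:2],.27],down(off)); k=planner.inverse_kinematics([*m[:2],.25],down(psi+off))
    if j is not None and k is not None: ok.append((abs(j[5])+abs(k[5]),off))
off=min(ok)[1];print("off",off)
for n,p,q in(("ws",[*s[:2],.27],down(off)),("wh",[*m[:2],.25],down(psi+off))):
    ctrl.move_to(p,q);ctrl.pause(.3);w=capture("wrist");save(w,n);np.save(n+".npy",w,allow_pickle=True);o=ctrl.get_obs();print(o["clock"],o["ee_pos"])
a=cv2.imread("pics/ws.png");b=cv2.imread("pics/wh.png")
E
```

```text
[0.4177 0.334  0.12  ] [0.3968 0.2563 0.12  ] 0.08051816453727183 -0.26235435985681416 [0.5547 0.0318 0.14  ]
[ 0.5776 -0.077   1.9403 -0.      1.2783  0.84  ] [ 0.0124  0.0156  1.8136 -0.      1.3124  0.0124]
[ 0.5776 -0.077   1.9403 -0.      1.2783 -2.3016] None
off 0
3.2083 [0.5547 0.0315 0.2699]
4.7167 [0.4078 0.2947 0.25  ]
```

View pics/ws.png

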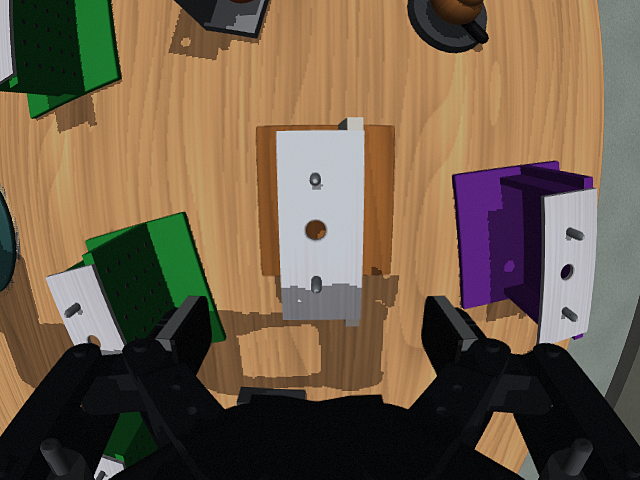

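View pics/wh.png

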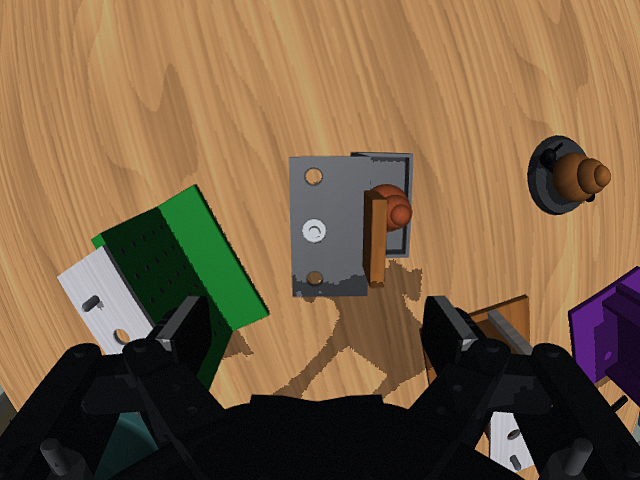

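```bash
python3 - <<'E'
import cv2,numpy as np
a=cv2.imread("pics/ws.png")[160:310,265:375];b=cv2.imread("pics/wh.png")[150:300,280:390]
cv2.imwrite("pics/z.png",cv2.resize(np.hstack([a,b]),None,fx=3.6,fy=3.6,interpolation=cv2.INTER_CUBIC))
E
```

```text
(no output)
```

View pics/z.png

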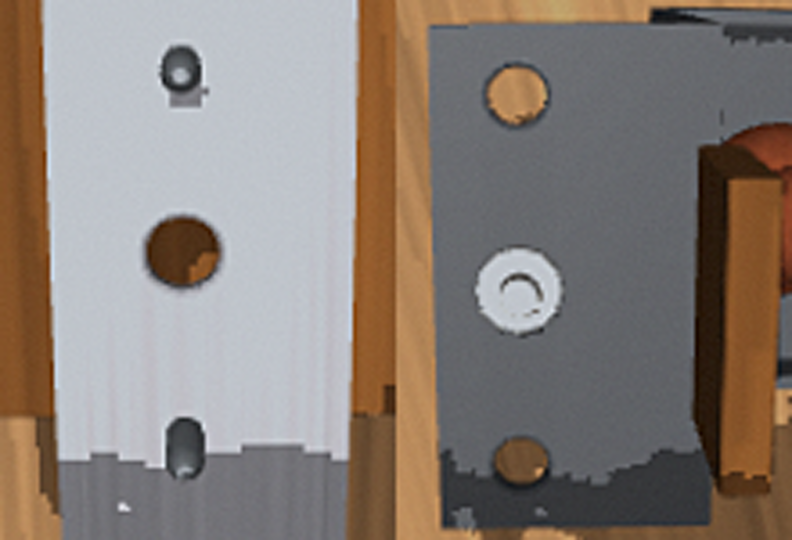

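Both views are clear. Full-image pixels:
- **Stand:** ledge hole ≈(315.8,230.0), pin feet ≈(315.3,177.5) and (316.4,281.4).
- **Holder:** holes ≈(313.6,176.4) and (315,277.8), rivet ≈(314.2,230.6).

Next I'll refine these with masks and solve both poses.

```bash
cat > meas.py <<'E'
from h import *
np.set_printoptions(precision=4,suppress=True)
def blob(mask,px):
    n,l,s,c=cv2.connectedComponentsWithStats(mask.astype(np.uint8))
    i=min((i for i in range(1,n) if 20<s[i,4]<2000),key=lambda i:np.hypot(*(c[i]-px)))
    m=cv2.findContours((l==i).astype(np.uint8),cv2.RETR_EXTERNAL,cv2.CHAIN_APPROX_NONE)[0][0]
    return np.array(cv2.minEnclosingCircle(m)[0]),s[i,:5]
ws=np.load("ws.npy",allow_pickle=True).item();wh=np.load("wh.npy",allow_pickle=True).item()
hs=cv2.cvtColor(ws["img"],cv2.COLOR_RGB2HSV);hh=cv2.cvtColor(wh["img"],cv2.COLOR_RGB2HSV)
hole,i0=blob(hs[...,1]>70,(315.8,230));
V=hs[...,2];pins=[blob((V<115)&(hs[...,1]<90),p) for p in((315.3,180),(316.4,284))]
hl,i1=blob(hh[...,1]>70,(313.6,176.4));hr,i2=blob(hh[...,1]>70,(315,277.8));rv,i3=blob((hh[...,2]>150)&(hh[...,1]<50),(314.2,230.6))
print("hole",hole,i0,"\npins",pins,"\nhl",hl,i1,"hr",hr,i2,"rv",rv,i3)
def pose(a,b):
    d=(a-b)[:2];return np.array([*((a+b)/2)[:2],np.arctan2(-d[0],d[1])]),np.linalg.norm(d)
S=pose(onplane(ws,(315.3,177.5),.14,1),onplane(ws,(316.4,281.4),.14,1));H=pose(onplane(wh,hl,.12,1),onplane(wh,hr,.12,1))
print("S",S,"ledgehole",onplane(ws,hole,.14,1));print("H",H,"rivet",onplane(wh,rv,.123,1))
# ledge back edge (left side) yaw
P=[]
for r in range(150,262,4):
    row=hs[r,240:310,1].astype(float);k=240+np.where(row>70)[0].max() if (row>70).any() else None
    if k: P.append(onplane(ws,(k+.5,r),.14,1)[:2])
P=np.array(P);f=np.polyfit(P[:,1],P[:,0],1);print("ledge edge yaw",np.arctan(-f[0]),"x at mid",np.polyval(f,S[0][1]),"resid",np.std(P[:,0]-np.polyval(f,P[:,1])))
E
python3 meas.py
```

```text
hole [315.4689 229.382 ] [306 221  20  18 291] 
pins [(array([314.5   , 179.2692]), array([310, 173,  11,  14, 102], dtype=int32)), (array([316.    , 284.9167]), array([311, 276,  11,  19, 164], dtype=int32))] 
hl [312.8947 175.7763] [305 168  17  17 212] hr [314.3571 278.5   ] [307 272  15  13 153] rv [313.6471 229.8824] [302 219  24  23 390]
S (array([0.5556, 0.0317, 0.0087]), np.float64(0.0809770803931268)) ledgehole [0.5553 0.0331 0.14  ]
H (array([ 0.4076,  0.2971, -0.2523]), np.float64(0.0798228503873073)) rivet [0.4076 0.297  0.123 ]
ledge edge yaw 0.11137470235313673 x at mid 0.5325779747128652 resid 0.00790987753228504
```

```bash
python3 - <<'E'
from h import *
np.set_printoptions(precision=4,suppress=True)
H=np.array([.4076,.297,-.2523]);q=down(H[2]);hx=H[:2]+.042*np.array([np.cos(H[2]),np.sin(H[2])])
ctrl.move_to([*hx,.22],q);ctrl.line_to([*hx,.134],vel=.12);f0=ctrl.get_obs()["ft_force"]
fingers.grasp(50);ctrl.pause(.2);o=ctrl.get_obs();print(f0,o["ft_force"],o["ft_torque"],o["gripper_width"],o["ee_pos"])
ctrl.line_to([*hx,.164],vel=.06);ctrl.pause(.3);o=ctrl.get_obs();print(o["ft_force"],o["ft_torque"],o["ee_pos"],o["gripper_width"])
ctrl.line_to([*hx,.314],vel=.15);ctrl.pause(.4);w=capture("wrist");save(w,"held");np.save("held.npy",w,allow_pickle=True);o=ctrl.get_obs()
np.save("helds.npy",o,allow_pickle=True);print(o["clock"],o["ft_force"],o["ft_torque"],o["ee_pos"])
E
```

```text
[-0.5045  0.5467  0.5737] [-1.7506  0.6872  1.5873] [ 0.0865  0.254  -0.0392] 0.10681956863752783 [0.4481 0.2866 0.1341]
[-0.0664  0.9787 -2.5765] [ 0.002  -0.004   0.0083] [0.448  0.2864 0.1636] 0.10173219331516378
9.3333 [ 0.3425 -0.2454 -3.1475] [0.0252 0.0468 0.0198] [0.4482 0.2865 0.3138]
```

View pics/held.png

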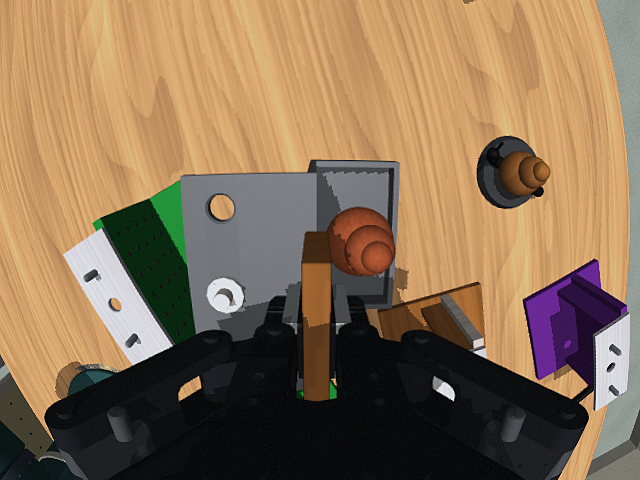

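The holder is held upright: hole_left is at about (221,208), the rivet at (225,294), and the header is between the fingers. I'll measure its pose in the hand.

```bash
cat > inhand.py <<'E'
from h import *
np.set_printoptions(precision=4,suppress=True)
import sys; sys.argv=[""]
from meas import blob
w=np.load("held.npy",allow_pickle=True).item();o=np.load("helds.npy",allow_pickle=True).item()
h=cv2.cvtColor(w["img"],cv2.COLOR_RGB2HSV)
a,i=blob(h[...,1]>70,(221,208));r,j=blob((h[...,2]>150)&(h[...,1]<50),(225,294))
T=rot(o["tool_rot"]);t=o["ee_pos"];print(a,i,r,j)
for n,p,dz in(("hole",a,-.014),("rivet",r,-.011)):
    v=T.inv().apply(onplane(w,p,t[2]+dz,1)-t);print(n,"tool x (exp -.042)",v[0],"tool z (exp .040/0)",v[2])
print(T.as_matrix())
E
python3 inhand.py | tail -6
```

```text
[221. 207.] [209 194  26  27 523] [224.7273 295.0454] [206 278  38  36 883]
hole tool x (exp -.042) -0.04044993639513452 tool z (exp .040/0) 0.039974103902941004
rivet tool x (exp -.042) -0.04091473334790238 tool z (exp .040/0) -6.394797218993652e-05
[[ 0.9683 -0.0003  0.2497]
 [-0.2497 -0.0002  0.9683]
 [-0.0002 -1.     -0.0003]]
```

```bash
python3 - <<'E'
from h import *
np.set_printoptions(precision=4,suppress=True)
q=down(.009);t=[.5965,.0328]
ctrl.line_to([*t,.335],q,vel=.15);ctrl.line_to([*t,.200],vel=.1);ctrl.pause(.4)
w=capture("wrist");o=ctrl.get_obs();np.save("held.npy",w,allow_pickle=True);np.save("helds.npy",o,allow_pickle=True)
print(o["clock"],o["ft_force"],o["ft_torque"],o["ee_pos"])
cv2.imwrite("pics/above.png",cv2.resize(w["img"][160:340,130:420,::-1],None,fx=2.7,fy=2.7,interpolation=cv2.INTER_CUBIC))
E
```

```text
13.4 [ 0.685  -0.466  -2.8822] [-0.0083  0.0984  0.0421] [0.5965 0.0328 0.2001]
```

View pics/above.png

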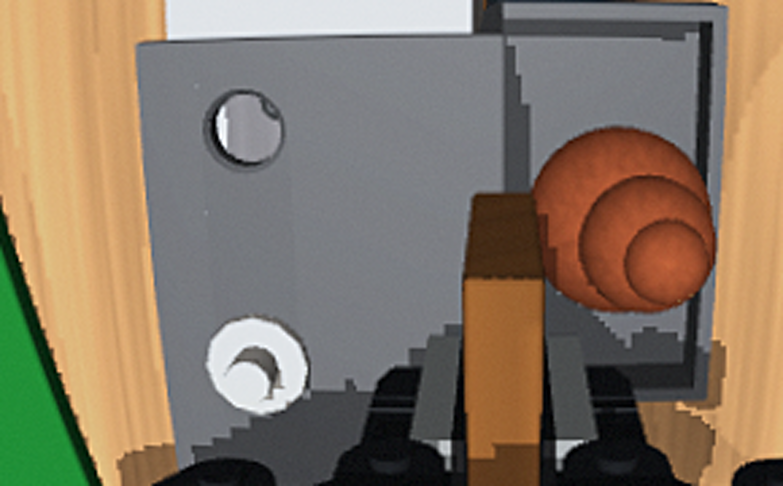

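The pin shows at the hole's upper-right edge, at about (230,200) in full-image pixels. I'll compare that with its predicted projection.

```bash
sed -i 's/(221,208)/(220,207)/;s/(225,294)/(226,295)/' inhand.py; python3 - <<'E'
from h import *
np.set_printoptions(precision=3,suppress=True)
w=np.load("held.npy",allow_pickle=True).item();o=np.load("helds.npy",allow_pickle=True).item();t=o["ee_pos"];T=rot(o["tool_rot"])
p=np.array([.5554-.04*.009,.0324+.04])
for z in(.14,.151,.162): print("pin",z,project(w,[*p,z]), "+1mm x",project(w,[p[0]+.001,p[1],z]),"+y",project(w,[*(p+[0,.001]),z]))
for z in(-.014,-.019): print("hole pred",project(w,t+T.apply([-.0411,-z,.04])))
g=cv2.cvtColor(w["img"],cv2.COLOR_RGB2GRAY)[186:230,200:242];print(g[::2,::2])
E
```

```text
pin 0.14 [240.001 191.945] +1mm x [241.758 191.928] +y [239.951 190.161]
pin 0.151 [235.879 194.804] +1mm x [237.727 194.786] +y [235.821 192.924]
pin 0.162 [231.294 197.999] +1mm x [233.241 197.981] +y [231.226 196.013]
hole pred [219.284 206.43 ]
hole pred [222.059 204.472]
[[124 123 122 124 127 127 127 125 126 126 125 126 125 127 129 125 129 129
  128 128 128]
 [125 124 125 125 126 124 126 127 125 126 126 128 127 126 127 130 128 129
  128 128 131]
 [126 120 122 122 124 123 127 126 123 126 125 127 129 126 126 127 128 126
  129 129 129]
 [123 137 121 125 126 123 129 129 131 134 133 130 130 129 126 125 126 128
  125 127 126]
 [126 125 123 122 124 126 118  79  65  49  51  61  64  89 130 126 125 126
  127 127 127]
 [123 126 122 125 128 100  68  78 144 160 153 149 149  98  79 130 126 126
  130 128 128]
 [125 123 122 125  99  72  71 145 151 150 149 146 148 130  75  79 131 126
  127 127 126]
 [127 125 123 125  77  24 240 139 147 153 151 146 144 141  64 120  84 126
  128 129 126]
 [123 124 123  82  64  78 247 134 148 148 150 145 147 151 117  54  72 117
  129 127 130]
 [124 122 125  80  25 
[... 435 characters left out ...]
1 108  91  28  45 152 148 150 150 145 146 147 144 151 139  99
  123 128 125]
 [123 123 121 124  90  86  28 118 142 151 152 149 146 145 148 147 100 125
  125 127 126]
 [124 125 123 121 118  93  86  37  22 143 153 151 151 140 115 110 107 127
  125 127 127]
 [124 122 122 121 124 117  95 102  57  28  33  30  30  54 103 105 125 123
  123 127 126]
 [121 124 124 122 120 122 124 103  99 102 104 104 105 101 116 125 123 124
  123 126 127]
 [123 123 122 121 119 121 120 124 117 117 115 119 121 123 123 121 121 121
  120 127 128]
 [125 124 122 121 122 122 120 122 121 121 122 123 123 122 122 121 123 121
  120 127 125]
 [124 124 121 121 118 122 120 120 121 124 123 124 122 122 124 122 124 123
  122 125 126]]
```

The pin tip appears within about 1 mm of the prediction (231,198). I'll lower in steps while watching the force.

```bash
python3 - <<'E'
from h import *
np.set_printoptions(precision=2,suppress=True)
t=[.5965,.0328];f0=ctrl.get_obs()["ft_force"]
for z in(.184,.181,.178,.174,.170,.166,.163,.161,.1595,.1585,.1575):
    ctrl.line_to([*t,z],vel=.04);ctrl.pause(.1);o=ctrl.get_obs();f=o["ft_force"]-f0
    print(z,f,o["ft_torque"],round(o["ee_pos"][2],4),round(o["clock"],1))
    if abs(f[2])>10 or np.hypot(f[0],f[1])>12: break
w=capture("wrist");np.save("held.npy",w,allow_pickle=True);np.save("helds.npy",o,allow_pickle=True)
cv2.imwrite("pics/down.png",cv2.resize(w["img"][160:340,130:420,::-1],None,fx=2.7,fy=2.7,interpolation=cv2.INTER_CUBIC))
E
```

```text
0.184 [-0.4   0.41 -0.17] [0.02 0.01 0.03] 0.1842 14.1
0.181 [-1.    0.26 -0.71] [-0.01  0.02 -0.03] 0.181 14.4
0.178 [-0.84  0.02  0.27] [0.05 0.   0.01] 0.1779 14.8
0.174 [-0.2   1.11  0.78] [ 0.02  0.02 -0.01] 0.1739 15.1
0.17 [-0.58  0.27 -0.14] [-0.05  0.    0.02] 0.1699 15.4
0.166 [0.07 1.66 0.48] [-0.04  0.04  0.01] 0.1659 15.8
0.163 [-0.47  0.1   0.68] [0.05 0.04 0.02] 0.1629 16.1
0.161 [-0.97 -0.17  0.37] [-0.03  0.07 -0.02] 0.161 16.5
0.1595 [-0.67  0.22 -0.39] [-0.01 -0.03 -0.01] 0.1595 16.9
0.1585 [-0.65  1.84  2.66] [-0.01  0.03 -0.  ] 0.1589 17.2
0.1575 [-2.13  0.05  9.05] [0.02 0.49 0.  ] 0.1589 17.6
```

View pics/down.png

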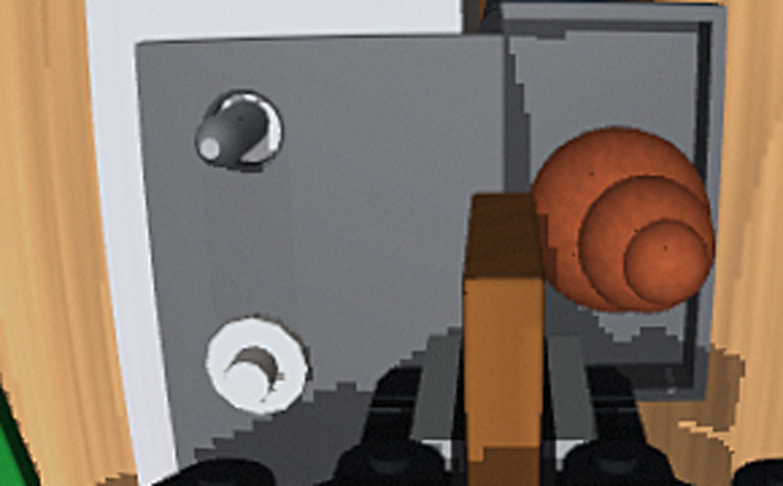

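The flange is seated: contact came at the expected height and pin_left stands well up through its hole. Next: release, back off, shut the fingers, turn 90° to clear the header, and press the rivet.

```bash
python3 - <<'E'
from h import *
np.set_printoptions(precision=2,suppress=True)
t=[.5965,.0328]
ctrl.line_to([*t,.1589],vel=.04);ctrl.pause(.1);fingers.open_gripper();ctrl.pause(.2);o=ctrl.get_obs();print(o["ft_force"],o["clock"])
ctrl.line_to([*t,.29],vel=.12)
c=capture("wrist");save(c,"rel");np.save("rel.npy",c,allow_pickle=True)
fingers.grasp(20)
q=down(.009+np.pi/2);r=[.555,.0325]
ctrl.move_to([*r,.23],q);ctrl.line_to([*r,.162],vel=.1);ctrl.pause(.3);o=ctrl.get_obs();f0=o["ft_force"];print("hover",f0,o["ee_pos"],o["gripper_width"],o["clock"])
for z in np.arange(.158,.139,-.001):
    ctrl.line_to([*r,z],vel=.03);ctrl.pause(.06);o=ctrl.get_obs();f=o["ft_force"]-f0;print(round(z,4),f,o["ft_torque"],round(o["ee_pos"][2],4),round(o["clock"],1))
    if f[2]>22: break
E
```

```text
[-0.84 -0.34  0.38] 18.875
hover [-0.46  0.05  1.35] [0.56 0.03 0.16] -0.0006432869216915003 23.4667
0.158 [ 0.33  0.25 -0.78] [-0.01 -0.01 -0.05] 0.1577 23.8
0.157 [ 0.42  0.3  -0.87] [ 0.01 -0.    0.04] 0.157 24.1
0.156 [-0.08  0.51 -1.38] [0.05 0.02 0.03] 0.156 24.4
0.155 [0.94 0.05 1.28] [-0.05  0.07 -0.04] 0.1552 24.7
0.154 [-1.17  1.06  2.79] [-0.02  0.29 -0.02] 0.1544 25.0
0.153 [-1.48 -0.51  5.  ] [0.01 0.29 0.01] 0.1532 25.4
0.152 [-0.85 -0.63  3.43] [0.03 0.23 0.04] 0.1521 25.7
0.151 [-0.33 -0.63  2.58] [-0.02  0.19  0.01] 0.151 26.0
0.15 [ 0.39 -0.44  3.56] [-0.05  0.19  0.  ] 0.15 26.3
0.149 [-0.04 -0.5   3.25] [-0.05  0.12 -0.04] 0.149 26.6
0.148 [-0.07 -0.1   4.24] [-0.04  0.18  0.02] 0.1481 26.9
0.147 [-3.82 -0.47  8.23] [-0.05  0.56 -0.06] 0.148 27.2
0.146 [-5.52 -0.59 13.03] [-0.1   0.98 -0.03] 0.148 27.5
0.145 [-7.55 -0.19 17.45] [-0.04  1.43 -0.02] 0.148 27.8
0.144 [-10.57  -0.57  23.51] [-0.08  1.86 -0.03] 0.1479 28.1
```

View pics/rel.png

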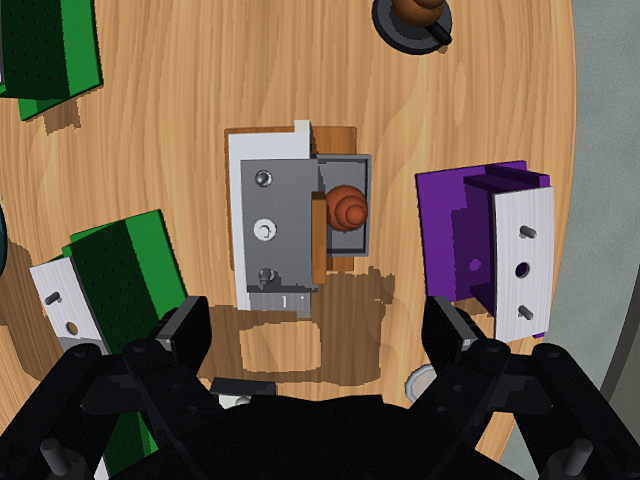

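The released holder hangs with both pins through its holes, at (264,178) and (266,275). The rivet travelled 7 mm to a hard stop at z = 0.148, which is flush. Now I'll back off and do a final check.

```bash
python3 - <<'E'
from h import *
ctrl.line_to([.555,.0325,.148],vel=.03);ctrl.line_to([.555,.0325,.28],vel=.12)
ctrl.move_to([.5547,.0315,.30],down(0));ctrl.pause(.5)
w=capture("wrist");s=capture("scene")
a=cv2.resize(w["img"][110:340,220:440],(400,418),interpolation=cv2.INTER_CUBIC);b=cv2.resize(s["img"][150:420,120:400],(400,386))
b=np.vstack([b,np.zeros((32,400,3),np.uint8)])
cv2.imwrite("pics/fin.png",np.hstack([a,b])[:,:,::-1]);np.save("fin.npy",w,allow_pickle=True);print(ctrl.get_obs()["clock"],ctrl.get_obs()["ft_force"])
E
```

```text
31.6667 [-0.87644456  0.33878912  0.5262    ]
```

View pics/fin.png

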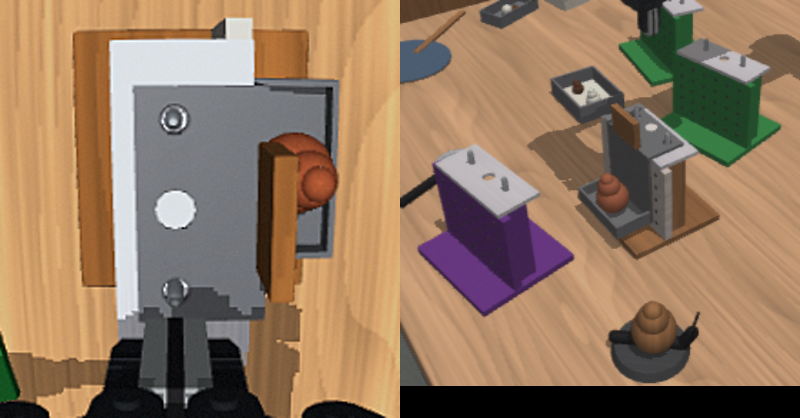

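The rivet now reads as a flat white disc, both pins stand through the holes, and the holder hangs upright with the other exhibits in place. Handing in.

```bash
python3 -c "
from h import *
order.sign_off();print(ctrl.get_obs()['clock'])"
```

```text
the job is handed in; nothing more can be done
the job is handed in; nothing more can be done
```

The holder is hanging on the stand with its rivet locked, and I handed the job in at about 32 s of the 51 s allowed; sign-off gives no verdict.

- **Hanging:** I gripped the header and lowered the holder over both pins. The flange met the ledge at the expected height, with under 2 N sideways and 9 N downwards.
- **Rivet:** I pushed the centre pin with the shut fingers. It travelled 7 mm at about 3–5 N and stopped hard at head level. The final push reached about 24 N.
- **Final images:** Both pins stand through their holes, the holder is upright with the tray on the pegboard side, and the rivet shows as a flat disc. The case and figure look unmoved. I didn't check the magnifier closely in that last view, but nothing went near it. The gripper was clear of everything.
- **Disagreements:** In the hand, the wrist camera put the holder about 1.3 mm off the nominal grip. I measured stand and holder with the same camera so that error mostly cancelled. One cross-check of the stand's angle, from the ledge edge, came out scattered, so I used the pin line instead.

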